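Bring out the nut tray

TASK

The wrong tray has been left out: first push the empty tray fully home. Then hook a fingertip behind the upstanding lip of the tray that holds the brass nut and draw it out all the way to its stop. Do not pinch either lip between the fingers, do not touch the nut, which must ride along lying in its compartment, and leave the things standing round about where they are.

Things in the scene. Friction and masses are not known exactly. Their poses are not given: they have to be found in the camera images.
- nut_unit: fixed parts unit, the one whose tray holds the brass nut: blue steel shell 180 deep (x) x 116 wide (y) x 54 mm high with a clear top cover and open front; origin at the centre of its underside, x points to its back, so its tray slides out along its own -x. The units look alike, either may be at left. Shell front edge at x = -90 mm, cover top at z = 54 mm (screw heads to 57 mm)
- empty_unit: fixed parts unit, the one whose tray is empty: blue steel shell 180 deep (x) x 116 wide (y) x 54 mm high with a clear top cover and open front; origin at the centre of its underside, x points to its back, so its tray slides out along its own -x. The units look alike, either may be at left. Shell front edge at x = -90 mm, cover top at z = 54 mm (screw heads to 57 mm)
- nut_tray (a joint): travel in m of the tray with the nut: 0 fully home (it starts there), 0.12 fully out at its end stop; a plain slide that stays where it is left, about 3 N to move it
- empty_tray (a joint): travel in m of the empty tray: 0 fully home (it starts 0.05 to 0.10 out), 0.12 fully out at its end stop; a plain slide that stays where it is left, about 3 N to move it
- nut_lip_top (a point): middle of the top edge of the aluminium lip at the front end of the tray with the nut; moves with it, axes as the unit's. Lip with its yellow front plate (8 to 38 mm above the bench, the face to push) 92 mm wide (y), 8 mm thick (4 mm to each side of this point), top 42 mm above the bench. Behind it (+x) is an empty finger space 55 mm long (x), 86 mm wide, floor 12 mm above the bench, open above even when home; then a low rib and the parts compartment
- empty_lip_top (a point): middle of the top edge of the aluminium lip at the front end of the empty tray; moves with it, axes as the unit's. Lip with its yellow front plate (8 to 38 mm above the bench, the face to push) 92 mm wide (y), 8 mm thick (4 mm to each side of this point), top 42 mm above the bench. Behind it (+x) is an empty finger space 55 mm long (x), 86 mm wide, floor 12 mm above the bench, open above even when home; then a low rib and the parts compartment
- nut_pocket (a point): centre of the floor of the nut tray's parts compartment, 115 mm (x) by 86 mm (y) inside, 12 mm above the bench; moves with the tray
- brass_nut: loose brass union nut, 34x39x20 mm, lying in the compartment; origin at the centre of its underside
- thread_tape: bystander: white tape roll 53 mm across, 14 mm high, between the units; origin under its centre
- flux_tin: bystander: open tin 69 mm across, 62 mm high, at the right; origin under its centre
- tape_measure: bystander: yellow tape measure 36x82x64 mm, at the left; origin under its centre
- copper_elbow: bystander: copper pipe elbow 54x52x24 mm, at the right; origin under its centre

How it is judged:
By the outcome, as a careful person would: the job done as asked, in the order asked, and still so for the second after the job is handed in, with the robot touching nothing.
It also fails if it takes over 48 s, if anything falls off the work surface, if the arm or the gripper's body presses on something with over 40 N, if the wrist force passes 120 N, or if a joint passes its speed limit or range.

ROBOT

A 7-joint arm with a two-finger parallel gripper is mounted at the origin on a cart in front of the work surface, level with it; the furniture and walls round the work are solid. World frame = base frame: x ahead of the robot, y to its left, z up, the work surface at z = 0. Lengths are in m, angles in rad, forces in N, time in s.
With the tool pointing down it reaches from about 0.375 to 0.925 m from the base axis. Payload 3.1 kg.
Tool frame: the origin (TCP) lies midway between the tips of the shut fingers; the grasp point (between the pads) lies 19 mm behind it; z points along the fingers, y is the line along which they close (so a half turn about z gives the same grasp; the last joint's range is limited). The gripper opens to 85 mm and grips with 20 to 120 N. Pads are 22 mm wide; open, the fingers measure 114 mm over their backs; the gripper's body (76 mm by 85 mm) begins 54 mm behind the grasp point. The pads swing forward as they close: fully open they stand 13 mm farther back than shut.
Start: joints at [-1.417, 0.383, 0.044, 1.598, -0.018, 1.161, -0.05], TCP at [0.162, 0.63, 0.231] pointing down, gripper open.
Joint ranges: [-2.61, 2.61], [-0.41, 2.15], [-1.48, 1.57], [0, 2.5], [-1.57, 4.71], [0.05, 1.97], [-2.85, 2.85]. Speed limits (rad/s): [2.79, 2.79, 3.14, 3.14, 3.14, 3.14, 3.14].

INTERFACE

Orientations are given as a unit quaternion [w, x, y, z].
In Python, from cell import bot, get_image, calibration, finish_job, readout gives the robot as it stands. Calls block until the motion is done:
- bot.reach(position, orientation): joint-space move of the TCP to a pose.
- bot.servo_line(position, speed=0.15, rotation=None): straight line of the TCP; rotation=None keeps the orientation; speed is the mean speed in m/s.
- bot.move_j(angles): joint-space move.
- bot.set_gripper(opening, f_grip=None): opening from 0.0 (shut) to 1.0 (fully open); f_grip is the grip in N (None keeps the last); returns when the fingers have stopped.
- bot.pause(seconds).
- bot.ik(position, orientation): joint angles nearest the present ones, or None.
- get_image(name): name is "scene" or "side" or "wrist"; returns (picture, depth): 420x560x3 uint8, red, green, blue; 420x560 float32, m along the optical axis (not along the pixel's ray), 0 where there is no reading.
- calibration(name): a dict with "fx", "fy", "cx", "cy" (pixels), "k1" (the pictures are not rectified: a ray, as slopes to the right and down, at radius r is drawn at 1 + k1 r^2 times it, then the intrinsics apply), "rvec" (rotation vector, rad) and "tvec" (3), from world to camera coordinates, as OpenCV has them. Camera axes: x right, y down, z forward; pixel columns grow to the right and rows downward; lengths in m; the calibration is good to about 2 mm. A picture is of the moment at which its call begins: read the wrist's pose just before it. calibration takes no time and is no camera call; for the wrist camera it gives the pose at the moment of the call.
A pose or a line that the arm cannot do raises bot.IKError and nothing moves.
- finish_job(): hands the job in; it is judged then, once.
Readings, each from a call of its own:
- readout.read_t(): time.
- readout.read_joints(): joint angles.
- readout.read_qd(): joint speeds.
- readout.read_joint_efforts(): joint torques, N m.
- readout.read_ee_pos(): TCP position.
- readout.read_orientation(): TCP orientation.
- readout.read_contact_force(): force on the tool from outside, world axes, zero at the start.
- readout.read_ft_torque(): the same for the moment, N m.
- readout.read_gripper_width(): opening from 0.0 (shut) to 1.0 (fully open).
- readout.read_grasp_force(): force on a finger pad.
Only numpy, scipy, OpenCV 4.12 (cv2) and the standard library are available. Lean on these libraries where they do the work, as an engineer would, in place of code of your own. Each camera call takes 0.05 s, during which the arm holds its last target. There are 200 camera calls.

## Working session

There is one attempt and no reset: what is moved stays moved. The work goes in short steps, each a Python script; the robot and the scene stay as the last script left them, time stands still between calls to the robot, and variables do not carry over. Pictures are saved under pics/ and viewed, at most 10 in all, crops included, and the job is handed in when it is done.

```bash
mkdir -p pics; ls
cat > h.py <<'E'
import numpy as np, cv2
from cell import bot, get_image, calibration, finish_job, readout
def world(name, depth, c):
    K=np.array([[c['fx'],0,c['cx']],[0,c['fy'],c['cy']],[0,0,1.]])
    h,w=depth.shape
    v,u=np.mgrid[0:h,0:w]
    p=cv2.undistortPoints(np.stack([u,v],-1).reshape(-1,1,2).astype(np.float64),K,np.array([c['k1'],0,0,0.])).reshape(h,w,2)
    P=np.dstack([p,np.ones((h,w))])*depth[...,None]
    R=cv2.Rodrigues(np.array(c['rvec'],float))[0]
    W=(P-np.array(c['tvec']).reshape(3))@R
    W[depth<=0]=np.nan
    return W
E
python3 - <<'E'
from h import *
for n in("scene","side"):
    c=calibration(n); im,d=get_image(n)
    cv2.imwrite(f"pics/{n}0.png",im[...,::-1]); np.savez(f"{n}0.npz",im=im,W=world(n,d,c))
    R=cv2.Rodrigues(np.array(c['rvec'],float))[0]; print(n,-R.T@np.array(c['tvec']).reshape(3))
print(readout.read_t(),readout.read_orientation())
E
```

```text
pics
scene [-0.05166661 -0.63397082  0.85146383]
side [0.34464568 0.91372019 0.56780644]
0.1 [-7.65974536e-05  1.25505500e-01  9.92092191e-01 -1.20343621e-03]
```

View pics/scene0.png

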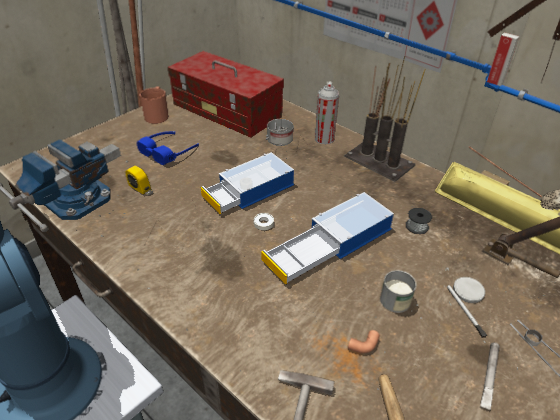

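View pics/side0.png

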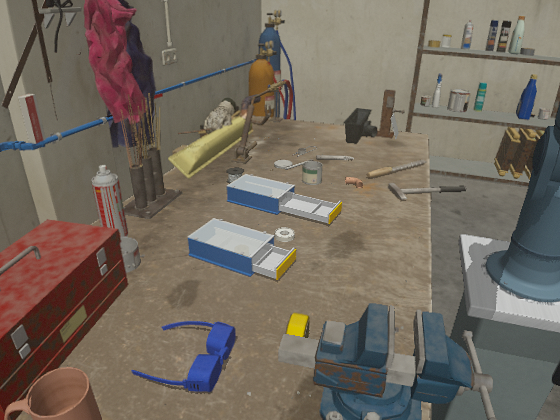

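The scene view shows the right unit (front plate near px 275,265) drawn out. The left one (plate near 212,200) looks home, so it should be the nut unit. Next I measure both.

```bash
cat > m.py <<'E'
from h import *
def lips(im,W,tag):
    hsv=cv2.cvtColor(im,cv2.COLOR_RGB2HSV); out=[]
    for nm,lo,hi in(("yel",(18,150,120),(32,255,255)),("blue",(102,140,50),(118,255,255))):
        m=cv2.inRange(hsv,lo,hi); m[~np.isfinite(W[...,0])]=0
        X=W.copy(); m[(X[...,2]>.07)|(X[...,2]<.003)|(X[...,0]<.3)|(X[...,0]>1.0)|(abs(X[...,1])>.4)]=0
        n,l,s,c=cv2.connectedComponentsWithStats(m)
        for i in range(1,n):
            if s[i,4]<60: continue
            P=W[l==i]; q=cv2.minAreaRect(P[:,:2].astype(np.float32)*1000)
            print(tag,nm,c[i].round(),s[i,4],"med",np.median(P,0).round(4),"z",np.percentile(P[:,2],[2,98]).round(3),"rect",np.round(q[0],1),np.round(q[1],1),round(q[2],1))
E
python3 - <<'E'
from m import *
for n in("scene","side"):
    z=np.load(f"{n}0.npz"); lips(z['im'],z['W'],n)
a=cv2.imread("pics/scene0.png")[140:290,190:410]; b=cv2.imread("pics/side0.png")[165:285,175:355]
cv2.imwrite("pics/crop.png",np.vstack([cv2.resize(a,(440,300),interpolation=2),cv2.resize(b,(440,293),interpolation=2)]))
E
```

```text
scene yel [138. 176.] 254 med [0.4675 0.3575 0.0543] z [0.008 0.065] rect [472.6 368.3] [34.  60.3] 0.6
scene yel [210. 200.] 161 med [0.5577 0.1613 0.0261] z [0.01  0.038] rect [559.  164.9] [96.8  6.7] 80.3
scene yel [274. 267.] 254 med [ 0.4991 -0.1254  0.0261] z [0.009 0.039] rect [ 501.5 -116.4] [110.1   9.7] 76.2
scene blue [266. 189.] 777 med [0.6927 0.0869 0.0253] z [0.004 0.05 ] rect [698.   86.8] [ 17.9 177.8] 78.6
scene blue [364. 237.] 732 med [ 0.7261 -0.2188  0.0244] z [0.004 0.05 ] rect [ 732.5 -221.6] [ 16.5 178.3] 76.7
side yel [335. 212.] 117 med [ 0.5028 -0.1147  0.0275] z [0.011 0.04 ] rect [ 502.3 -119.8] [98.9  4.8] 79.7
side yel [286. 264.] 215 med [0.5611 0.1723 0.0265] z [0.01  0.039] rect [561.2 168.7] [94.4  5. ] 80.6
side yel [298. 321.] 277 med [0.4741 0.3856 0.0638] z [0.059 0.066] rect [475.3 380.3] [30.5 40. ] 2.9
side blue [252. 206.] 94 med [ 0.7545 -0.1082  0.0066] z [0.004 0.01 ] rect [ 754.  -109.1] [ 14.1 173.3] 82.6
side blue [211. 258.] 222 med [0.7587 0.189  0.0072] z [0.004 0.05 ] rect [720.4 194.5] [ 11.5 176.8] 81.6
```

View pics/crop.png

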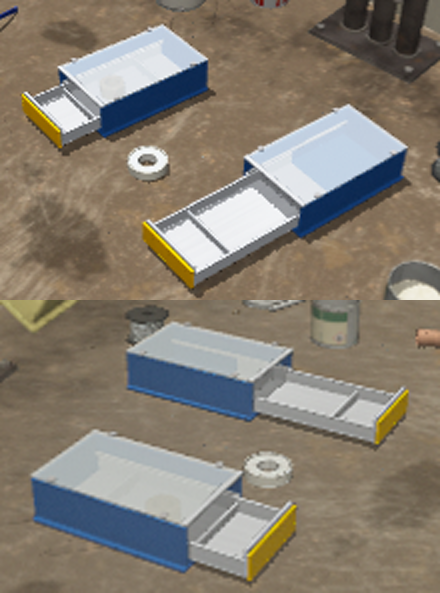

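The crop shows the brass nut faintly under the left unit's cover (crop px 110,88), and the right tray is empty and out. I fit axes next.

```bash
cat > fit.py <<'E'
from h import *
def comp(im,W,lo,hi,ctr,zr):
    hsv=cv2.cvtColor(im,cv2.COLOR_RGB2HSV); m=cv2.inRange(hsv,lo,hi)
    m&=((W[...,2]>zr[0])&(W[...,2]<zr[1])&(np.hypot(W[...,0]-ctr[0],W[...,1]-ctr[1])<ctr[2])).astype(np.uint8)*255
    n,l,s,c=cv2.connectedComponentsWithStats(m); i=1+np.argmax(s[1:,4]); return W[l==i]
def line(P):
    v=cv2.fitLine(P[:,:2].astype(np.float32),cv2.DIST_HUBER,0,.01,.001).ravel()
    d=v[:2]; c=v[2:]; t=(P[:,:2]-c)@d; a,b=np.percentile(t,[1,99]); return d,c+d*(a+b)/2,b-a
Y=((18,150,120),(32,255,255)); B=((102,140,50),(118,255,255))
E
python3 - <<'E'
from fit import *
for n in("scene","side"):
    z=np.load(f"{n}0.npz"); im,W=z['im'],z['W']
    for k,lc,sc in(("L",(.56,.167,.08),(.72,.14,.13)),("R",(.502,-.118,.08),(.745,-.165,.14))):
        for q,col,c,zr in(("lip",Y,lc,(.005,.045)),("shell",B,sc,(.003,.055))):
            P=comp(im,W,*col,c,zr); d,m,L=line(P); a=np.degrees(np.arctan2(d[1],d[0]))
            print(n,k,q,len(P),"ang",a.round(2),"mid",m.round(4),"len",L.round(4))
E
```

```text
scene L lip 161 ang 80.22 mid [0.558  0.1649] len 0.0956
scene L shell 777 ang -9.86 mid [0.6976 0.0865] len 0.1739
scene R lip 253 ang 79.87 mid [ 0.4995 -0.123 ] len 0.0956
scene R shell 732 ang -10.53 mid [ 0.7321 -0.2196] len 0.174
side L lip 215 ang 80.02 mid [0.5604 0.169 ] len 0.0922
side L shell 222 ang -10.99 mid [0.7202 0.1948] len 0.175
side R lip 117 ang 79.41 mid [ 0.502 -0.118] len 0.0937
side R shell 94 ang -9.87 mid [ 0.7526 -0.109 ] len 0.17
```

```bash
cat > mv.py <<'E'
from h import *
yaw=np.radians(-10.1); u=np.array([np.cos(yaw),np.sin(yaw)])
CL=np.array([.709,.1407]); CR=np.array([.7424,-.164])
a=(yaw+np.pi)/2; Q=[0,np.cos(a),np.sin(a),0]
def p(C,s,z): return [*(C+u*s),z]
def f(): return float(np.dot(np.array(readout.read_contact_force())[:2],u))
def st(t=""): print(t,"t",round(readout.read_t(),2),"pos",np.round(readout.read_ee_pos(),4),"F",np.round(readout.read_contact_force(),1))
E
python3 - <<'E'
from mv import *
bot.set_gripper(0.0)
bot.reach(p(CR,-.285,.2),Q); st()
bot.servo_line(p(CR,-.285,.02),speed=.15); st()
for s in np.arange(-.275,-.249,.005):
    bot.servo_line(p(CR,s,.02),speed=.05); print(round(s,3),round(f(),2))
    if f()<-1.5: break
bot.servo_line(p(CR,-.185,.02),speed=.06); st("pushed")
for s in np.arange(-.182,-.148,.003):
    bot.servo_line(p(CR,s,.02),speed=.03); print(round(s,3),round(f(),2))
    if f()<-9: break
st()
E
```

```text
t 3.69 pos [ 0.4623 -0.1131  0.2001] F [0.  0.6 0.2]
 t 5.04 pos [ 0.4626 -0.1142  0.0207] F [-1.2  0.  -0.3]
-0.275 -0.08
-0.27 -0.32
-0.265 -0.02
-0.26 0.34
-0.255 -0.33
-0.25 -1.21
pushed t 7.88 pos [ 0.5611 -0.1316  0.0205] F [-1.4 -0.2 -0.6]
-0.182 -1.02
-0.179 -2.22
-0.176 -1.44
-0.173 -1.2
-0.17 -1.64
-0.167 -0.43
-0.164 -1.39
-0.161 -4.01
-0.158 -10.33
 t 10.12 pos [ 0.5825 -0.1355  0.0196] F [-10.2   1.4   7.3]
```

Run:
```python
from mv import *
from fit import *
bot.servo_line(p(CR,-.21,.02),speed=.15); bot.servo_line(p(CR,-.22,.15),speed=.2)
bot.reach(p(CL,-.117,.15),Q); st()
for n in("scene","side"):
    im,d=get_image(n); W=world(n,d,calibration(n)); cv2.imwrite(f"pics/{n}1.png",im[...,::-1])
    for k,C in(("L",CL),("R",CR)):
        try:
            P=comp(im,W,*Y,(*(C-u*.152),.08),(.005,.045)); 
            print(n,k,len(P),"s",np.round(np.median((P[:,:2]-C)@u),4),"lat",np.round(np.percentile((P[:,:2]-C)@np.array([-u[1],u[0]]),[2,98]),4))
        except Exception as e: print(n,k,e)
```

```text
t 12.56 pos [0.5937 0.1581 0.1498] F [-1.   0.3 -0.3]
scene L 160 s -0.1531 lat [-0.0491  0.0452]
scene R 275 s -0.1507 lat [-0.0493  0.0446]
side L 221 s -0.1514 lat [-0.0445  0.0474]
side R 130 s -0.1488 lat [-0.0442  0.0497]
```

View pics/side1.png

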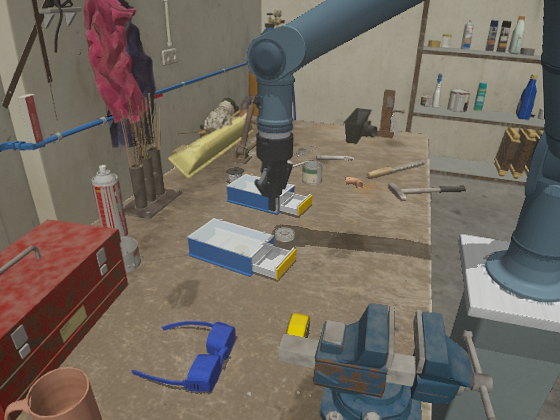

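The right tray is home (plate at px 305,205, s matching the left tray), and the gripper hovers over the left finger space. Now I hook and draw.

Run:
```python
from mv import *
bot.servo_line(p(CL,-.117,.05),speed=.12); st(); bot.servo_line(p(CL,-.117,.023),speed=.05); st("down")
if abs(readout.read_contact_force()[2])<6:
    bot.servo_line(p(CL,-.13,.023),speed=.04); st()
    bot.servo_line(p(CL,-.235,.023),speed=.05); st("drawn")
    for s in np.arange(-.238,-.272,-.003):
        bot.servo_line(p(CL,s,.023),speed=.03); print(round(s,3),round(f(),2))
        if f()>9: break
    st()
```

```text
t 13.64 pos [0.5947 0.1612 0.0508] F [ 0.8 -1.3  1.4]
down t 14.33 pos [0.5938 0.1611 0.0228] F [ 0.4 -0.3  0.5]
 t 14.81 pos [0.5807 0.1638 0.0231] F [-0.3  0.7 -0.3]
drawn t 17.06 pos [0.4775 0.1821 0.0229] F [ 1.8 -1.4  0.7]
-0.238 1.1
-0.241 1.66
-0.244 1.22
-0.247 1.6
-0.25 1.16
-0.253 1.57
-0.256 4.75
-0.259 9.65
 t 19.06 pos [0.4582 0.1854 0.0235] F [ 9.5 -1.8 -7.2]
```

Run:
```python
from mv import *
from fit import *
bot.servo_line(p(CL,-.238,.023),speed=.06); bot.servo_line(p(CL,-.238,.2),speed=.12)
bot.reach([.35,.42,.25],Q); st()
for n in("scene","side"):
    im,d=get_image(n); W=world(n,d,calibration(n)); cv2.imwrite(f"pics/{n}2.png",im[...,::-1])
    for k,C,s in(("L",CL,.272),("R",CR,.152)):
        try:
            P=comp(im,W,*Y,(*(C-u*s),.07),(.005,.045)); print(n,k,len(P),"s",np.round(np.median((P[:,:2]-C)@u),4))
        except Exception as e: print(n,k,e)
```

```text
t 22.24 pos [0.3512 0.418  0.2497] F [-0.1 -1.3  0.2]
scene L 154 s -0.2734
scene R 273 s -0.1508
side L 195 s -0.2717
side R 127 s -0.1489
```

View pics/scene2.png

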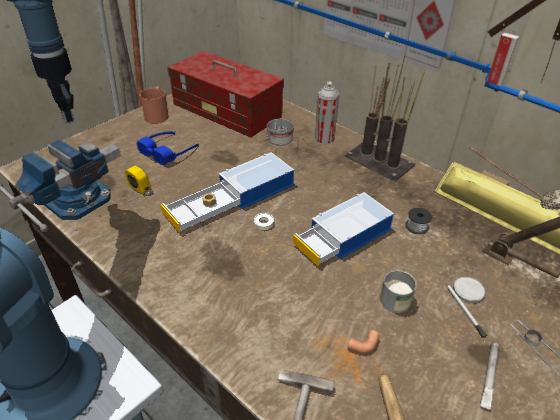

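The left tray is out by 0.120 m with the nut lying in its compartment (px 209,200). The right tray is home, and the other objects are where they were.

```bash
python3 -c "
from cell import *
print(finish_job())"
```

```text
the job is handed in; nothing more can be done
None
```

The job is handed in: the empty tray is pushed home, and the nut tray was hooked and drawn 0.120 m out to its stop with the nut still in its compartment; the last picture at 22 s shows the bystanders where they were.

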